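# Zero the grain mill with the tommy bar and set it one hole open

## Robot

A 6-joint arm with a two-finger parallel gripper is mounted at the origin on a cart in front of the work surface, level with it; the furniture and walls round the work are solid. World frame = base frame: x ahead of the robot, y to its left, z up, the work surface at z = 0. Lengths are in mm, angles in degrees, forces in N, time in s.
With the tool pointing down it reaches from about 350 to 850 mm from the base axis. Payload 8.1 kg.
Tool frame: the origin (TCP) lies midway between the tips of the shut fingers; the grasp point (between the pads) lies grip_depth behind it (grip_depth is the distance from the TCP to the grasp point, in mm); z points along the fingers, y is the line along which they close (so a half turn about z gives the same grasp; the last joint's range is limited). The gripper opens to 85 mm and grips with 20 to 120 N. Pads are 22 mm wide; open, the fingers measure 114 mm over their backs; the gripper's body (76 mm by 85 mm) begins 54 mm behind the grasp point. The pads swing forward as they close: fully open they stand 13 mm farther back than shut.
Start: joints at [-80.581, 7.471, 85.268, -0, 87.261, -4.893], TCP at [148.346, -581.377, 231.292] pointing down, gripper open.
Joint ranges: [-169.43, 169.43], [-51.17, 129.36], [1.28, 143.12], [-76.62, 256.62], [0, 156.53], [-152.29, 152.29]. Speed limits (degrees/s): [136.94, 136.94, 159.86, 180, 180, 180].

## Interface

Orientations are given as [roll, pitch, yaw] about the fixed x, y, z axes, in that order (R = Rz(yaw) Ry(pitch) Rx(roll)).
In Python, from bench import sense, snapshot, hand_in, grip_depth gives the robot as it stands. The module is installed in compiled form; this text tells all that it offers.
- The arm moves only by the tool apply_moves, never from a script. Its argument "series" is text: rows parted by semicolons, each of 5 numbers parted by spaces: the shift along the tool's x, y, z each as a share of 0.3 m, from -1 to 1, then the turn about the tool's z as a share of 2 rad, from -1 to 1, then the gripper's target within -1 to 1 (shut at 1, half-way at 0, fully open at -1). In form: tx ty tz twist gripper; .... A call has 1 to 5 rows; each row shifts and turns the commanded pose from where the row before left it, along the tool's axes as they then stand; what a row does not reach is not made up. A row lasts 1/12 s, in which the tool goes at most 41.7 mm and 7.16 degrees, less where a joint would pass 70% of its speed; a pose out of reach is approached as far as the arm can. A call with a number of a shift or a turn outside -1 to 1 is refused whole. A call with a gripper value outside its range is refused whole. The fingers move at their own pace and stop on an object; "squeeze" is the grip in N (left out, the last holds). Time passes only in rows, so rows that do not move let the fingers close. It gives the time, the measured TCP pose, the force, the opening and the grip force at its end, in the units of the state.
- sense(): the state, without advancing time (a new reading comes with each control period).
- snapshot(name): name is "scene" or "top" or "wrist"; returns a dict with "frame" (480x640x3 uint8, blue, green, red), "depth" (480x640 float32, mm along the optical axis (not along the pixel's ray), 0 where there is no reading), "intrinsics" (3x3 intrinsics, pixels), "extrinsics" (4x4, takes a point from camera to world coordinates); the wrist camera has in their place "tool_from_camera" (4x4, takes a point from camera to tool coordinates, whose origin is the TCP and whose axes are the flange's). Camera axes: x right, y down, z forward; pixel columns grow to the right and rows downward; lengths in mm; the calibration is good to about 2 mm. A picture is of the moment at which its call begins: read the wrist's pose just before it.
- hand_in(): hands the job in; it is judged then, once.
The state is a dict: "time": time; "joint_pos": joint angles; "qd": joint speeds; "joint_efforts": joint torques, N m; "tool_pos": TCP position; "tcp_rot": TCP orientation; "ft_force": force on the tool from outside, world axes, zero at the start; "wrist_torque": the same for the moment, N m; "finger_gap": finger opening in mm; "grip_force": force on a finger pad.
Only numpy, scipy, OpenCV 4.12 (cv2) and the standard library are available. Lean on these libraries where they do the work, as an engineer would, in place of code of your own. Each camera call takes 0.05 s, during which the arm holds its last target. There are 200 camera calls.

## Task

Set the grain mill: take the bar off its rest and, moving it from hole to hole, wind the mill's collar down (clockwise seen from above) until you feel the millstones meet, without forcing them together. Then turn the collar back up by one hole (a sixth of a turn), draw the bar out and lay it back on its rest. Turn the collar only with the bar and leave the dish, the jar and the tin measure where they are.

Things in the scene. Friction and masses are not known exactly. Their poses are not given: they have to be found in the camera images.
- mill: Household grain mill, fixed: light wooden case 150 x 150 x 95 mm, a steel spout at its front (45 to 72 mm high, 30 mm out). Origin: centre of the underside; x points to its back, y left, z up. On the case a grey cowl (outer radius 60 mm, 101 to 146 mm high) stands round the brass collar, open to the front (-x); above it a steel hopper (radius 53 mm, to 219 mm high).
- mill_window (a point): Middle of the cowl's front window, 55 mm in front of the collar's axis, 122 mm high; axes as the mill. Only here can the collar's holes be reached. The window is 110 degrees wide between two round posts: a 10 mm bar in a hole can swing 50 degrees to either side of the front before it meets a post.
- collar_centre (a point): On the vertical axis of the threaded brass collar, half-way up its holes; turns with it. Collar: radius 46 mm, 30 mm high, six level radial holes 60 degrees apart, 12 x 12 mm square, mouth bevelled 2 mm, ending 12 mm from the axis. The point's x axis points out through one of the holes, z up. The collar sinks 4 mm a turn when turned clockwise seen from above.
- collar (a joint): Turn of the collar in rad, growing clockwise from above (down, stones closing); its zero means nothing. At the start the stones meet after another 98 to 122 degrees. It runs stiffly (0.25 N m: 2 to 5 N at the bar's grip point) and stays where left; when the stones meet it stops dead, and more than about 14 N at the grip point forces them. The bar can swivel 0.06 rad either way in its hole; leant that way it bears on the hole's mouth and end, as a lever.
- upper_face (a point): Centre of the grinding face of the upper stone, which hangs from the collar inside the case, out of sight; moves with the collar.
- lower_face (a point): Centre of the grinding face of the lower stone, inside the case, out of sight; z up. The gap between the faces is fractions of a millimetre, too fine to tell from the measured heights: feel for it.
- bar_grip (a point): Grip point of the loose bar (0.11 to 0.18 kg), on its axis; x points along the bar to the tip. A round steel rod of 10 mm diameter with rounded tip, 105 mm ahead of this point, in a round dark wooden handle of 16 mm diameter, which runs from 27 mm ahead to 60 mm behind. With the bar fully in a hole this point is 117 mm from the collar's axis.
- bar_tip (a point): The tip of the bar, on its axis; axes as the bar's grip point.
- rest: Wooden bar rest, fixed: a board 125 x 56 x 14 mm with two upright cheeks, 12 mm thick, 50 mm wide, 56 mm high, each with a V notch open to the top. Origin: centre of the underside; x points along the bar to its tip. The cheeks stand 46 mm ahead (smaller notch, for the rod) and 49 mm behind (larger notch, for the handle); 83 mm are free between them.
- rest_seat (a point): Where the bar's grip point lies when the bar is seated in the rest, 45 mm above the worktop; axes as the rest.
- dish: Fluted tart tin, 72 mm wide, 20 mm high, standing loose in front of the mill below its spout; origin centre of the underside.
- jar: Aqua glass preserving jar with metal lid, 69 mm wide, 136 mm high, loose, to the right behind the mill; origin centre of the underside.
- measure: Plain open tin measure, 65 mm wide, 64 mm high, loose, to the left of the bar rest; origin centre of the underside.
Things that resemble listed ones, but are neither listed nor needed, are in the scene too. Of the things that look like the part that bears bar_grip, the largest one is meant.

How it is judged:
By the outcome, as a careful person would: the job done as asked, in the order asked, and still so for the second after the job is handed in, with the robot touching nothing.
It also fails if it takes over 72 s, if anything falls off the work surface, if the arm or the gripper's body presses on something with over 40 N, if the wrist force passes 120 N, or if a joint passes its speed limit or range.

## Working session

There is one attempt and no reset: what is moved stays moved. The work goes in short steps, Python scripts to look and compute and a tool call to move; the robot and the scene stay as the last step left them, time stands still between calls to the robot, and variables do not carry over. Pictures are saved under pics/ and viewed, at most 10 in all, crops included, and the job is handed in when it is done.

Besides the shell and the picture viewer there is one more tool, called by a JSON object that holds its "name" and its "arguments". apply_moves: Moves the arm, as the interface text tells. Its arguments: {"type":"object","properties":{"series":{"type":"string"},"squeeze":{"type":"number"}},"required":["series"]}

```bash
mkdir -p pics; python3 - <<'E'
from bench import sense,snapshot,grip_depth
import cv2,numpy as np
print(grip_depth); print(sense())
for n in("scene","top"):
    s=snapshot(n); cv2.imwrite(f"pics/{n}0.png",s["frame"]); np.savez(f"{n}0.npz",**s)
    print(n,s["intrinsics"],s["extrinsics"])
E
```

```text
18.700000000000003
{'time': 0.0, 'joint_pos': array([-8.05795324e+01,  7.51551379e+00,  8.53305076e+01,  1.50819585e-03,
        8.72621542e+01, -4.89473327e+00]), 'qd': array([-0.02672207,  0.02636972,  0.04493969, -0.09423616,  0.0052712 ,
        0.11620568]), 'joint_efforts': array([-2.34499981e-03, -5.69397783e+01, -5.00556099e+01, -3.09490097e-04,
        1.48916454e-02,  7.43584701e-05]), 'tool_pos': array([ 148.2752931, -580.8098957,  230.2284411]), 'tcp_rot': array([-1.79892347e+02, -1.07309597e-02,  1.43151174e+01]), 'ft_force': array([-0.11399123,  0.70986261, -0.04008901]), 'wrist_torque': array([ 0.03814345, -0.01996245, -0.04654288]), 'grip_force': 0.0, 'finger_gap': 85.48526895747601}
scene [[436.38695037   0.         317.19208868]
 [  0.         436.38695037 239.39744378]
 [  0.           0.           1.        ]] [[-4.86843534e-01 -4.55315758e-01  7.45433387e-01 -3.60404224e+02]
 [-8.73416325e-01  2.42728269e-01 -4.22169291e-01  7.04334078e+02]
 [ 1.12825754e-02 -8.56604079e-01 -5.15850904e-01  7.43241427e+02]
 [ 0.00000000e+00  0.00000000e+00  0.00000000e+00  1.00000000e+00]]
top [[600.71828757   0.         308.29332366]
 [  0.         600.71828757 232.41391782]
 [  0.           0.           1.        ]] [[-1.58150442e-02 -9.94423686e-01  1.04266087e-01  4.10480419e+02]
 [-9.99865849e-01  1.52841326e-02 -5.88896225e-03  1.84235016e+02]
 [ 4.26250684e-03 -1.04345234e-01 -9.94532002e-01  1.45709338e+03]
 [ 0.00000000e+00  0.00000000e+00  0.00000000e+00  1.00000000e+00]]
```

View pics/scene0.png

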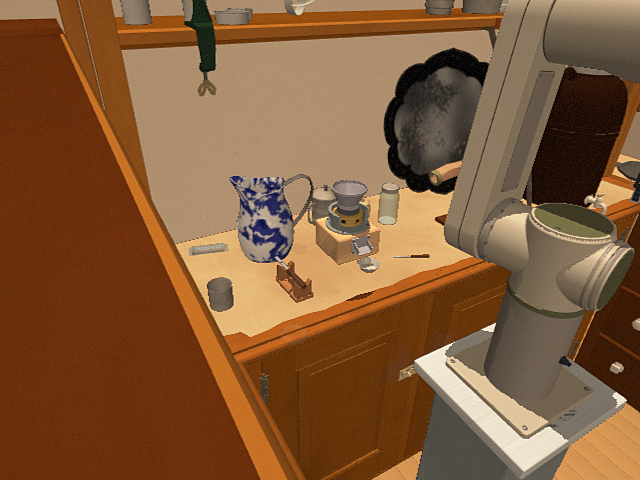

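View pics/top0.png

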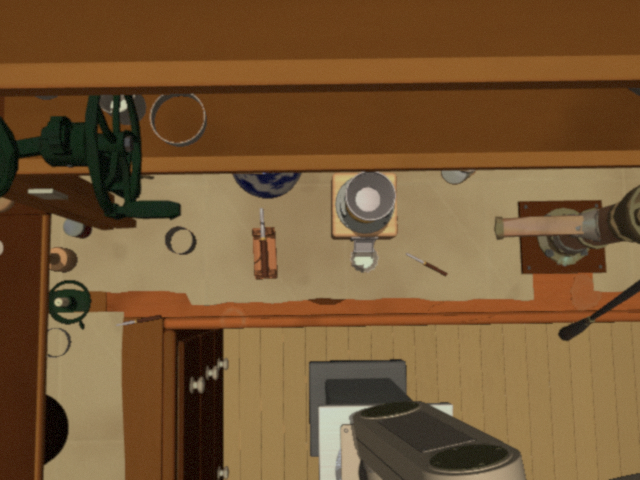

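Top view: the mill is at (364,205) with its spout at (364,250) and its dish at (364,261). The bar lies on its rest at (265,245), tip up, and the measure is at (181,240). There are two bar-like things: the one on the rest (265,240), and a small dark-handled one lying at (428,264). The one on the rest is larger and fits the description. I'll confirm it in a crop.

```bash
cat > h.py <<'E'
import numpy as np,cv2
def ray(s,u,v,z):
    K=s["intrinsics"];E=s["extrinsics"]
    d=E[:3,:3]@np.linalg.solve(K,[u,v,1]);o=E[:3,3]
    return o+d*(z-o[2])/d[2]
def proj(s,P,E=None):
    E=s["extrinsics"] if E is None else E
    c=np.linalg.inv(E)@np.r_[P,1];p=s["intrinsics"]@c[:3];return p[:2]/p[2]
def cloud(s,E=None):
    E=s["extrinsics"] if E is None else E
    d=s["depth"];v,u=np.mgrid[:480,:640]
    p=np.stack([u,v,np.ones_like(u)],-1)@np.linalg.inv(s["intrinsics"]).T*d[...,None]
    return p@E[:3,:3].T+E[:3,3]
E
python3 - <<'E'
from h import *
t=dict(np.load("top0.npz"));s=dict(np.load("scene0.npz"))
c=cloud(t)
# mill case top: z 90..100 near
def rect(lo,hi,box):
    x0,x1,y0,y1=box
    m=np.zeros((480,640),bool);m[y0:y1,x0:x1]=1
    m&=(c[...,2]>lo)&(c[...,2]<hi)
    P=c[m][:,:2].astype(np.float32);return P
for lo,hi,b,n in[(90,99,(320,410,165,245),'case'),(205,225,(320,410,165,245),'hopper'),(5,25,(240,290,220,285),'board'),(35,75,(240,290,200,285),'bar/cheek'),(130,160,(320,410,165,245),'cowl')]:
    P=rect(lo,hi,b); 
    if len(P)>5:
        print(n,len(P),P.mean(0),cv2.minAreaRect(P),P.min(0),P.max(0),cv2.minEnclosingCircle(P))
a=cv2.resize(t["frame"][165:285,230:450],None,fx=3.5,fy=3.5,interpolation=cv2.INTER_CUBIC)
b=cv2.resize(s["frame"][170:280,300:410],None,fx=5,fy=5,interpolation=cv2.INTER_CUBIC)
b2=cv2.resize(s["frame"][250:310,260:330],None,fx=4,fy=4,interpolation=cv2.INTER_CUBIC)
cv2.imwrite("pics/c1.png",a)
w=np.zeros((550,800,3),np.uint8);w[:,:550]=b;w[:240,550:]=b2[:,:250]
cv2.imwrite("pics/c2.png",w)
E
```

```text
case 1168 [597.76      57.981987] ((614.4637451171875, 46.512962341308594), (148.87997436523438, 151.0305633544922), 89.14546966552734) [539.1817   -27.839813] [690.58777 121.62662] ((616.682861328125, 46.624717712402344), 101.20003509521484)
hopper 515 [619.96765  42.55322] ((615.941162109375, 46.38900375366211), (105.2475814819336, 103.17382049560547), 87.05612182617188) [564.3023    -6.703311] [667.61505   98.930016] ((616.7698364257812, 45.884010314941406), 53.29097366333008)
board 1031 [508.17514 284.0999 ] ((517.0010375976562, 282.4132385253906), (118.78148651123047, 155.4297637939453), 89.25454711914062) [438.58292 222.1834 ] [595.3098 341.9611] ((515.162841796875, 284.0559997558594), 94.390869140625)
bar/cheek 567 [524.5548  282.23404] ((537.74951171875, 282.27734375), (161.7313995361328, 49.82545852661133), 2.306878089904785) [457.05463 254.62859] [618.57715 308.0962 ] ((537.7194213867188, 282.4127502441406), 80.89459228515625)
cowl 244 [607.10944   75.672104] ((605.1424560546875, 52.84935760498047), (118.24544525146484, 75.29794311523438), 60.76382064819336) [570.9083   -9.31494] [664.46295  105.691216] ((616.6481323242188, 46.25437927246094), 59.5494499206543)
```

View pics/c1.png

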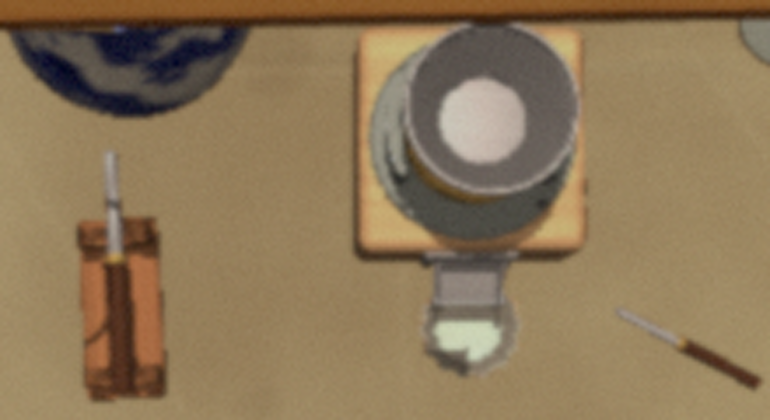

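View pics/c2.png

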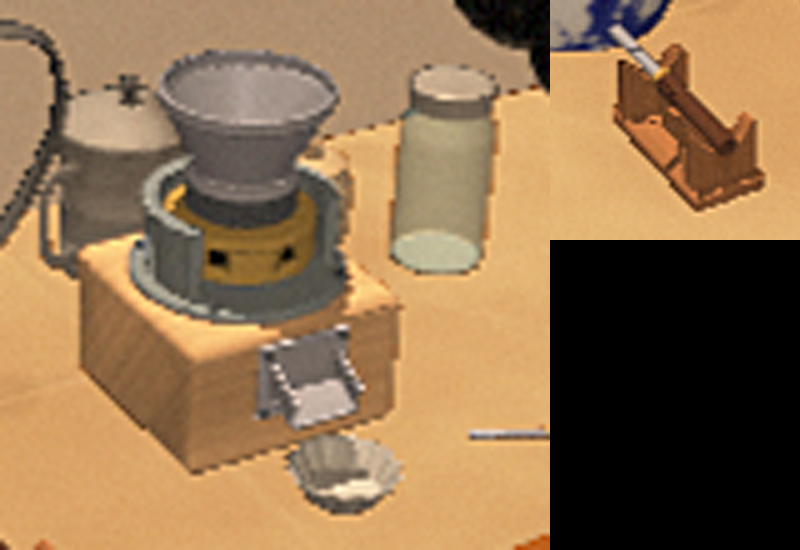

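Crop 1 shows the bar on its rest, rod up at crop (110,155) and handle end at (122,390). It is clearly bigger than the loose decoy at (690,350). Crop 2 shows the collar with two holes in the window, at crop (217,257) and (288,255), which is scene pixels (343.4,221.4) and (357.6,221).

```bash
python3 - <<'E'
from h import *
t=dict(np.load("top0.npz"));s=dict(np.load("scene0.npz"))
A=np.array([615.5,46.3])
for u,v in((343.4,221.4),(357.6,221.0)):
    E=s["extrinsics"];d=E[:3,:3]@np.linalg.solve(s["intrinsics"],[u,v,1]);o=E[:3,3]
    a=d[:2]@d[:2];b=2*d[:2]@(o[:2]-A);c=(o[:2]-A)@(o[:2]-A)-45**2
    k=(-b-np.sqrt(b*b-4*a*c))/2/a;p=o+k*d
    print("hole",p,np.degrees(np.arctan2(p[1]-A[1],p[0]-A[0]))%360)
tip=ray(t,261.4,208.4,45);end=ray(t,264.9,277,50)
print(tip,end)
# bar axis points: heights in depth
c=cloud(t);E=c[...,2]
for v in range(206,282,4):
    r=[(u,c[v,u,2]) for u in range(255,275) if c[v,u,2]>42]
    if r: 
        um=np.mean([x[0] for x in r]);print(v,round(um,1),len(r),round(max(x[1] for x in r)),ray(t,um,v,45).round(1))
for n,p in dict(dish=(364,261),meas=(181,240)).items(): print(n,ray(t,*p,10))
E
```

```text
hole [586.00177172  80.28315065 125.35714653] 130.95880135482673
hole [570.94735077  39.97058874 123.64279906] 188.08566806712955
[617.51810831 286.22178729  45.        ] [454.83148462 278.9289542   50.        ]
210 261.5 4 50 [613.7 286.   45. ]
214 261.5 4 47 [604.1 286.1  45. ]
218 261.5 4 52 [594.6 286.2  45. ]
222 262.0 5 58 [585.  285.1  45. ]
226 262.5 4 50 [575.4 283.9  45. ]
230 263.7 17 59 [565.9 281.2  45. ]
234 261.6 13 52 [556.5 286.2  45. ]
238 262.5 6 52 [546.9 284.2  45. ]
242 263.0 7 55 [537.4 283.1  45. ]
246 263.0 7 54 [528.  283.1  45. ]
250 263.5 6 54 [518.5 282.   45. ]
254 264.0 7 56 [509.  280.9  45. ]
258 264.0 7 56 [499.6 281.   45. ]
262 264.0 7 54 [490.2 281.1  45. ]
266 264.0 7 57 [480.8 281.2  45. ]
270 264.4 16 58 [471.4 280.2  45. ]
274 263.8 17 56 [462.1 281.9  45. ]
dish [490.83493019  42.4623926   10.        ]
meas [548.48835448 483.56503219  10.        ]
```

```bash
cat >> h.py <<'E'
from scipy.spatial.transform import Rotation as Ro
def plan(p,yaw,wps,f=0.13,fy=0.06):
    """rows from commanded pose (p,yaw; tool down) through (x,y,z,yaw,n or 0)"""
    p=np.array(p,float);out=[]
    for x,y,z,yw,n in wps:
        g=np.array([x,y,z],float);dy=yw-yaw
        n=n or int(np.ceil(max(np.linalg.norm(g-p)/(f*300),abs(dy)/np.degrees(2*fy),1)))
        for i in range(n):
            k=n-i;c=np.cos(np.radians(yaw));s=np.sin(np.radians(yaw));d=(g-p)/k
            t=np.round([(c*d[0]+s*d[1])/300,(s*d[0]-c*d[1])/300,-d[2]/300,-np.radians((yw-yaw)/k)/2],3)
            out.append(t);w=t[:3]*300
            p=p+[c*w[0]+s*w[1],s*w[0]-c*w[1],-w[2]];yaw-=np.degrees(t[3]*2)
    for i,t in enumerate(out): print(*["%g"%v for v in t],end="; " if i%5<4 else "\n")
    print("\nend",p.round(1),round(yaw,2),len(out))
def wristE(st,w):
    E=np.eye(4);E[:3,:3]=Ro.from_euler("xyz",st["tcp_rot"],degrees=True).as_matrix();E[:3,3]=st["tool_pos"]
    return E@w["tool_from_camera"]
E
python3 - <<'E'
from h import *
from bench import snapshot
w=snapshot("wrist");print(w["intrinsics"],w["tool_from_camera"].round(2))
plan([148.3,-581.4,231.3],14.3,[(400,-250,231,100,0),(490,46,260,170,0)])
E
```

```text
[[361.02826092   0.         323.25389395]
 [  0.         361.02826092 244.6409956 ]
 [  0.           0.           1.        ]] [[   0.     -0.95   -0.32   83.6 ]
 [   1.      0.      0.      1.26]
 [   0.     -0.32    0.95 -142.43]
 [   0.      0.      0.      1.  ]]
0.084 -0.066 0 -0.058; 0.091 -0.056 0 -0.057; 0.096 -0.046 0 -0.058; 0.101 -0.034 0 -0.057; 0.104 -0.022 0 -0.058
0.106 -0.01 0 -0.057; 0.107 0.002 0 -0.058; 0.106 0.014 0 -0.057; 0.104 0.026 0 -0.058; 0.1 0.038 0 -0.057
0.095 0.049 0 -0.058; 0.088 0.06 0.001 -0.057; 0.081 0.069 -0 -0.058; 0.084 0.042 -0.009 -0.056; 0.078 0.052 -0.009 -0.055
0.072 0.06 -0.009 -0.056; 0.065 0.067 -0.009 -0.055; 0.057 0.074 -0.009 -0.056; 0.049 0.08 -0.009 -0.055; 0.039 0.085 -0.009 -0.056
0.03 0.089 -0.008 -0.055; 0.02 0.092 -0.009 -0.056; 0.009 0.093 -0.008 -0.055; -0.001 0.094 -0.009 -0.056; 
end [490.1  45.9 260.1] 170.03 24
```

```bash
python3 - <<'E'
from h import *
plan([148.3,-581.4,231.3],14.3,[(400,-250,231,100,0),(480,46,170,180,0)])
E
```

```text
0.084 -0.066 0 -0.058; 0.091 -0.056 0 -0.057; 0.096 -0.046 0 -0.058; 0.101 -0.034 0 -0.057; 0.104 -0.022 0 -0.058
0.106 -0.01 0 -0.057; 0.107 0.002 0 -0.058; 0.106 0.014 0 -0.057; 0.104 0.026 0 -0.058; 0.1 0.038 0 -0.057
0.095 0.049 0 -0.058; 0.088 0.06 0.001 -0.057; 0.081 0.069 -0 -0.058; 0.077 0.036 0.017 -0.058; 0.072 0.045 0.017 -0.058
0.067 0.053 0.017 -0.058; 0.06 0.06 0.017 -0.058; 0.053 0.067 0.017 -0.058; 0.045 0.073 0.017 -0.058; 0.036 0.077 0.017 -0.058
0.027 0.081 0.017 -0.058; 0.017 0.083 0.017 -0.059; 0.007 0.085 0.017 -0.058; -0.002 0.085 0.017 -0.059; -0.013 0.084 0.016 -0.058

end [480.1  45.9 170.1] 180.0 25
```

{"name": "apply_moves", "arguments": {"series": "0.084 -0.066 0 -0.058 -1; 0.091 -0.056 0 -0.057 -1; 0.096 -0.046 0 -0.058 -1; 0.101 -0.034 0 -0.057 -1; 0.104 -0.022 0 -0.058 -1"}}

```text
time: 0.57
tool_pos: [245.7, -452.7, 230.8]
tcp_rot: [-180.0, -0.0, 47.6]
ft_force: [0.9, -0.2, -0.1]
finger_gap: 85.5
grip_force: 0.0
```

{"name": "apply_moves", "arguments": {"series": "0.106 -0.01 0 -0.057 -1; 0.107 0.002 0 -0.058 -1; 0.106 0.014 0 -0.057 -1; 0.104 0.026 0 -0.058 -1; 0.1 0.038 0 -0.057 -1"}}

```text
time: 0.98
tool_pos: [342.6, -324.8, 231.1]
tcp_rot: [-180.0, -0.0, 80.5]
ft_force: [1.0, -0.1, -0.3]
finger_gap: 85.2
grip_force: 0.0
```

{"name": "apply_moves", "arguments": {"series": "0.095 0.049 0 -0.058 -1; 0.088 0.06 0.001 -0.057 -1; 0.081 0.069 0 -0.058 -1"}}

```text
time: 1.23
tool_pos: [400.6, -248.4, 230.8]
tcp_rot: [-180.0, -0.0, 100.3]
ft_force: [0.6, -1.2, 0.4]
finger_gap: 85.6
grip_force: 0.0
```

{"name": "apply_moves", "arguments": {"series": "0.077 0.036 0.017 -0.058 -1; 0.072 0.045 0.017 -0.058 -1; 0.067 0.053 0.017 -0.058 -1; 0.06 0.06 0.017 -0.058 -1; 0.053 0.067 0.017 -0.058 -1"}}

```text
time: 1.65
tool_pos: [433.3, -125.3, 205.0]
tcp_rot: [-180.0, -0.0, 133.6]
ft_force: [0.3, 0.2, -0.5]
finger_gap: 85.2
grip_force: 0.0
```

{"name": "apply_moves", "arguments": {"series": "0.045 0.073 0.017 -0.058 -1; 0.036 0.077 0.017 -0.058 -1; 0.027 0.081 0.017 -0.058 -1; 0.017 0.083 0.017 -0.059 -1; 0.007 0.085 0.017 -0.058 -1"}}

```text
time: 2.07
tool_pos: [466.7, -1.9, 179.6]
tcp_rot: [-180.0, -0.0, 166.9]
ft_force: [0.0, -0.4, 0.3]
finger_gap: 85.7
grip_force: 0.0
```

{"name": "apply_moves", "arguments": {"series": "-0.002 0.085 0.017 -0.059 -1; -0.013 0.084 0.016 -0.058 -1; 0 0 0 0 -1"}}

```text
time: 2.32
tool_pos: [479.7, 49.7, 168.8]
tcp_rot: [179.9, -0.1, -179.4]
ft_force: [-0.6, 0.2, -0.8]
finger_gap: 85.3
grip_force: 0.0
```

```bash
python3 - <<'E'
from h import *
from bench import snapshot,sense
st=sense();w=snapshot("wrist");E=wristE(st,w)
w["extrinsics"]=E;np.savez("w1.npz",**w);print(st["tool_pos"],st["tcp_rot"])
print(proj(w,[570,46,122]),proj(w,[616,46,123]))
u,v=proj(w,[575,46,122]).astype(int)
a=w["frame"][max(v-70,0):v+80,u-100:u+100];print(max(v-70,0),u-100)
cv2.imwrite("pics/w1.png",cv2.resize(a,None,fx=4,fy=4,interpolation=cv2.INTER_CUBIC))
E
```

```text
[479.74762965  49.67139409 168.7669357 ] [ 1.79900511e+02 -8.83785574e-02 -1.79411089e+02]
[317.72712204 402.67756785] [317.2870209  457.26110848]
338 217
```

View pics/w1.png

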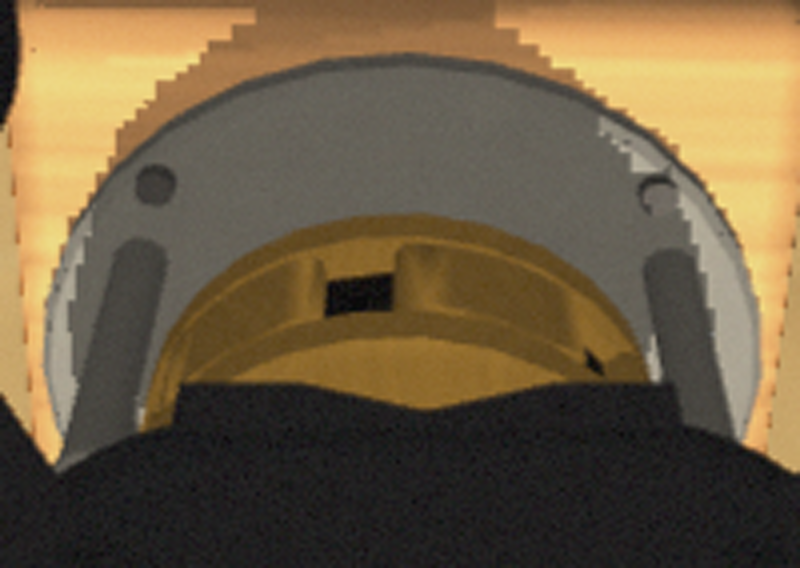

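The wrist close-up has image down = +x and right = +y. One hole shows at crop (360,295), which is pixel (307,412), a little to the -y side of the front. The next is at crop (592,360), and the posts are at crop (135,330) and (690,330).

```bash
python3 - <<'E'
from h import *
w=dict(np.load("w1.npz"));E=w["extrinsics"];o=E[:3,3]
A=np.array([615.5,46.3])
for cx,cy in((360,275),(360,295),(592,360)):
    d=E[:3,:3]@np.linalg.solve(w["intrinsics"],[217+cx/4,338+cy/4,1])
    for r in(46,44):
        a=d[:2]@d[:2];b=2*d[:2]@(o[:2]-A);c=(o[:2]-A)@(o[:2]-A)-r**2
        k=(-b-np.sqrt(b*b-4*a*c))/2/a;p=o+k*d
        print(cx,r,p.round(1),np.degrees(np.arctan2(p[1]-A[1],p[0]-A[0]))%360)
for cx,cy,z in((155,185,101),(657,193,101),(45,370,101),(757,370,101)):
    print(ray(w,217+cx/4,338+cy/4,z).round(1))
c=cloud(w)
for (u,v) in((307,395),(320,412),(307,420),(330,420)): print(c[v,u].round(1))
plan(np.array([480.1,45.9,170.1]),180,[(490,190,150,180,0),(513,281.8,80,182,0)])
E
```

```text
360 46 [570.1  39.1 125.6] 188.94442187548734
360 44 [572.1  39.1 123.4] 189.48023917749623
360 46 [570.   39.3 129.8] 188.72717052891997
360 44 [572.1  39.2 127.7] 189.25000708521236
592 46 [580.6  76.3 132. ] 139.3525908146637
592 44 [583.7  76.8 128.9] 136.1907107714733
[573.4   1.8 101. ]
[574.3  91.  101. ]
[615.8 -20.8 101. ]
[614.6 112.3 101. ]
[572.1  38.6 112.7]
[571.2  47.5 128.7]
[571.8  39.5 134.7]
[572.1  53.8 134.2]
-0.008 0.12 0.017 -0; -0.008 0.12 0.017 -0; -0.009 0.12 0.017 -0; -0.008 0.12 0.016 -0; -0.019 0.077 0.058 -0.004
-0.02 0.076 0.058 -0.004; -0.02 0.076 0.059 -0.005; -0.021 0.076 0.058 -0.004; 
end [512.9 281.7  80.1] 181.95 8
```

{"name": "apply_moves", "arguments": {"series": "-0.008 0.12 0.017 0 -1; -0.008 0.12 0.017 0 -1; -0.009 0.12 0.017 0 -1; -0.008 0.12 0.016 0 -1; -0.019 0.077 0.058 -0.004 -1"}}

```text
time: 2.78
tool_pos: [496.9, 215.8, 135.1]
tcp_rot: [179.9, 0.2, -179.6]
ft_force: [0.8, 0.1, 0.9]
finger_gap: 85.5
grip_force: 0.0
```

{"name": "apply_moves", "arguments": {"series": "-0.02 0.076 0.058 -0.004 -1; -0.02 0.076 0.059 -0.005 -1; -0.021 0.076 0.058 -0.004 -1; 0 0 0 0 -1"}}

```text
time: 3.12
tool_pos: [510.7, 283.3, 75.6]
tcp_rot: [-179.9, -0.3, -178.0]
ft_force: [-0.7, 0.6, -0.7]
finger_gap: 85.5
grip_force: 0.0
```

```bash
python3 - <<'E'
from h import *
from bench import snapshot,sense
st=sense();w=snapshot("wrist");E=wristE(st,w)
w["extrinsics"]=E;np.savez("w2.npz",**w);print(st["tool_pos"],st["tcp_rot"])
for x in(455,480,500,513,530,560,600): print(x,proj(w,[x,281.8,45]).round())
cv2.imwrite("pics/w2.png",w["frame"])
E
```

```text
[510.72766947 283.30329055  75.55969696] [-179.92947059   -0.31135788 -178.01891353]
455 [327. 183.]
480 [325. 233.]
500 [323. 270.]
513 [323. 292.]
530 [321. 320.]
560 [320. 366.]
600 [318. 422.]
```

View pics/w2.png

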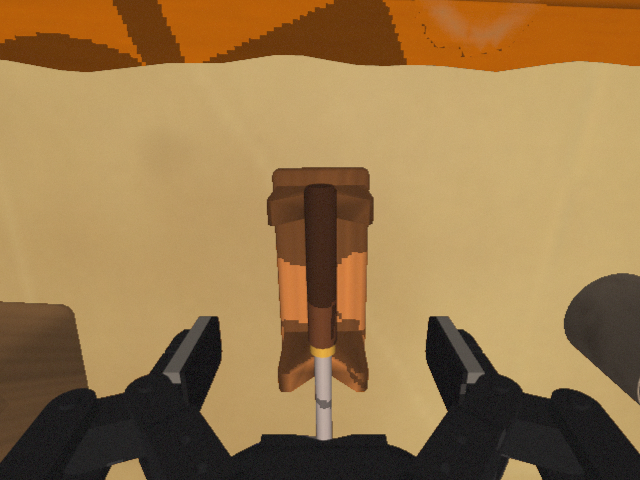

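The bar lies centred between the open fingers: handle end at (320,184), ferrule at (322,350), yaw about 2.4 degrees. Next I descend.

{"name": "apply_moves", "arguments": {"series": "0 0 0.06 -0.004 -1; 0 0 0.06 0 -1; 0 -0.002 0.04 0 -1; 0 0 0.01 0 -1; 0 0 0 0 -1"}}

```text
time: 3.58
tool_pos: [512.2, 280.0, 28.5]
tcp_rot: [-179.9, -0.1, -177.7]
ft_force: [-0.7, 0.1, 0.4]
finger_gap: 85.6
grip_force: 0.0
```

{"name": "apply_moves", "arguments": {"series": "0 0 0 0 -1"}}

```text
time: 3.67
tool_pos: [513.3, 280.8, 30.1]
tcp_rot: [180.0, 0.0, -177.6]
ft_force: [-0.6, -0.4, -0.1]
finger_gap: 85.5
grip_force: 0.0
```

{"name": "apply_moves", "arguments": {"series": "-0.008 0 0.01 0 -1; 0 0 0 0 0.5; 0 0 0 0 1; 0 0 0 0 1; 0 0 0 0 1", "squeeze": 60}}

```text
time: 4.08
tool_pos: [515.3, 281.5, 26.4]
tcp_rot: [180.0, 0.0, -177.6]
ft_force: [-0.5, 0.8, 0.3]
finger_gap: 39.1
grip_force: 0.0
```

{"name": "apply_moves", "arguments": {"series": "0 0 0 0 1; 0 0 0 0 1; 0 0 0 0 1; 0 0 0 0 1; 0 0 0 0 1"}}

```text
time: 4.5
tool_pos: [515.3, 282.3, 26.5]
tcp_rot: [179.9, 0.0, -177.6]
ft_force: [-1.0, 5.2, 0.9]
finger_gap: 13.9
grip_force: 58.6
```

```bash
python3 - <<'E'
from h import *
plan([515.3,281.5,26.1],182.4,[(515.3,281.5,45,182.4,2),(500,280,90,182.4,2),(438.4,250,125,184,3),(438.4,16.9,125,189.3,7)])
E
```

```text
-0 0 -0.032 -0; -0 0 -0.031 -0; 0.026 -0.001 -0.075 -0; 0.025 -0.002 -0.075 -0; 0.07 -0.03 -0.039 -0.005
0.07 -0.03 -0.039 -0.004; 0.07 -0.029 -0.039 -0.005; 0.008 -0.111 0 -0.007; 0.009 -0.111 0 -0.007; 0.011 -0.11 0 -0.006
0.012 -0.11 0 -0.007; 0.014 -0.11 0 -0.006; 0.015 -0.11 0 -0.007; 0.017 -0.11 0 -0.006; 
end [438.3  17.  125.1] 189.28 14
```

{"name": "apply_moves", "arguments": {"series": "0 0 -0.02 0 1; 0 0 -0.05 0 1; 0.02 0 -0.08 0 1; 0.05 0 -0.08 0 1; 0 0 0 0 1"}}

```text
time: 4.92
tool_pos: [495.1, 281.3, 100.1]
tcp_rot: [179.9, 0.3, -177.6]
ft_force: [0.2, 0.0, -0.8]
finger_gap: 14.1
grip_force: 58.6
```

```bash
python3 - <<'E'
from h import *
plan([494.3,280.6,95.1],182.4,[(438.4,250,125,184,2),(438.4,16.9,125,189.3,7)])
E
```

```text
0.095 -0.047 -0.05 -0.007; 0.096 -0.046 -0.05 -0.007; 0.008 -0.111 0 -0.007; 0.009 -0.111 0 -0.007; 0.011 -0.11 0 -0.006
0.012 -0.11 0 -0.007; 0.014 -0.11 0 -0.006; 0.015 -0.11 0 -0.007; 0.016 -0.11 0 -0.006; 
end [438.5  16.9 125.1] 189.28 9
```

{"name": "apply_moves", "arguments": {"series": "0.095 -0.047 -0.05 -0.007 1; 0.094 -0.047 -0.05 -0.007 1; 0.008 -0.111 0 -0.007 1; 0.009 -0.111 0 -0.007 1; 0.011 -0.11 0 -0.006 1"}}

```text
time: 5.33
tool_pos: [438.1, 148.2, 124.9]
tcp_rot: [-180.0, -0.0, -173.6]
ft_force: [1.0, -0.5, -0.6]
finger_gap: 14.1
grip_force: 58.8
```

{"name": "apply_moves", "arguments": {"series": "0.012 -0.11 0 -0.007 1; 0.014 -0.11 0 -0.006 1; 0.015 -0.11 0 -0.007 1; 0.017 -0.11 0 -0.006 1; 0 0 0 0 1"}}

```text
time: 5.75
tool_pos: [438.3, 11.1, 124.8]
tcp_rot: [-179.8, -0.1, -170.9]
ft_force: [0.3, 0.7, -2.2]
finger_gap: 14.4
grip_force: 58.9
```

{"name": "apply_moves", "arguments": {"series": "0 0 0 0 1; 0 0 0 0 1"}}

```text
time: 5.92
tool_pos: [438.4, 16.3, 124.7]
tcp_rot: [180.0, -0.0, -170.8]
ft_force: [0.1, 0.4, -1.6]
finger_gap: 14.0
grip_force: 58.9
```

```bash
python3 - <<'E'
from h import *
from bench import snapshot,sense
st=sense();print(st["tool_pos"],st["tcp_rot"],st["ft_force"])
w=snapshot("wrist");w["extrinsics"]=wristE(st,w);np.savez("w3.npz",**w)
s=snapshot("scene");np.savez("s3.npz",**s);t=snapshot("top");np.savez("t3.npz",**t)
T=np.array(st["tool_pos"]);yaw=np.radians(st["tcp_rot"][2]);b=-np.array([np.cos(yaw),np.sin(yaw),0])
g=T+[0,0,18.7];print("grip",g,"tip pred",g+105*b)
out=np.zeros((600,800,3),np.uint8)
for q,(x,y),n,sh in((w,(0,0),'w',(300,400)),(s,(400,0),'s',(300,400)),(t,(0,300),'t',(300,400))):
    u,v=proj(q,g+105*b);print(n,"tip",u,v,"grip",proj(q,g))
    u,v=int(u)-40,int(v)-30;v=min(v,420)
    c=q["frame"][v:v+60,u:u+80];print("org",u,v)
    c=cv2.resize(c,(400,300),interpolation=cv2.INTER_CUBIC);out[y:y+300,x:x+400]=c
c=cv2.resize(w["frame"],(400,300));out[300:,400:]=c
cv2.imwrite("pics/c3.png",out)
E
```

```text
[438.44771491  16.31975343 124.72946994] [ 1.79981382e+02 -4.65286254e-02 -1.70788703e+02] [ 0.08746082  0.41335985 -1.57955186]
grip [438.44771491  16.31975343 143.42946994] tip pred [542.09371074  33.12771429 143.42946994]
w tip 325.43172757821935 524.6999961058197 grip [326.21663913 342.62733521]
org 285 420
s tip 365.50215875056625 218.69377942680455 grip [392.11819388 233.21722148]
org 325 188
t tip 373.5019136687675 234.1807724920388 grip [382.49042095 281.32677745]
org 333 204
```

View pics/c3.png

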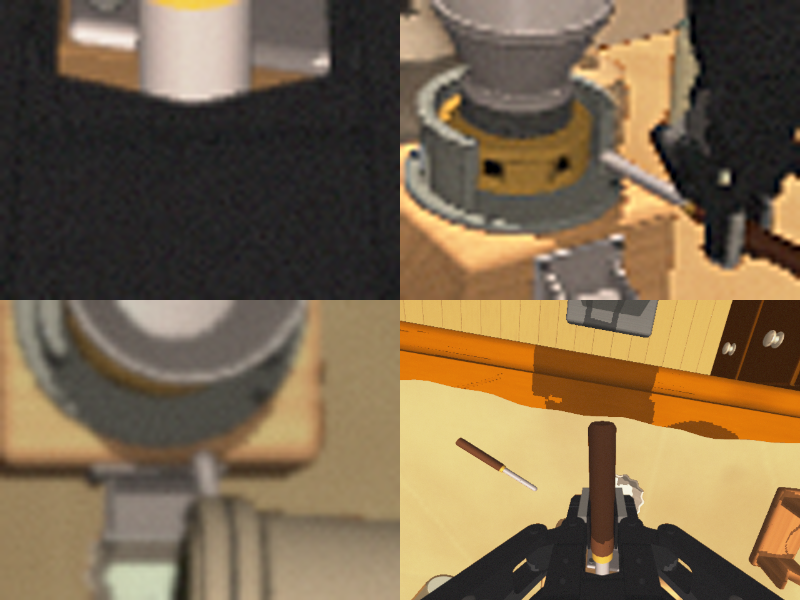

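The scene inset shows the tip at (366,219) against a predicted (365.5,218.7), and the top inset agrees within 1.5 px. The bar therefore sits in the grip as assumed. I'll check the collar height next.

```bash
python3 - <<'E'
from h import *
A=np.array([615.8,46.1])
for f in("w1","s3","scene0"):
    q=dict(np.load(f+".npz"));c=cloud(q);h=cv2.cvtColor(q["frame"],cv2.COLOR_BGR2HSV)
    r=np.hypot(*(c[...,:2]-A).transpose(2,0,1))
    m=(h[...,1]>120)&(h[...,0]>15)&(h[...,0]<30)&(r<52)&(c[...,2]>100)&(c[...,2]<160)
    top=c[m&(r<40)][:,2]; side=c[m&(r>44)][:,2]; print(f,m.sum(),np.percentile(top,[5,50,95]) if len(top) else 0,np.percentile(side,[2,50,98]) if len(side) else 0)
    # dark hole
    for nm,x0,x1 in(("h",300,315),) if f=="w1" else (("L",338,349),("R",352,363)):
        y0,y1=(395,425) if f=="w1" else (214,228)
        g=q["frame"][y0:y1,x0:x1].max(2).astype(int);ys,xs=np.nonzero(g<45);print(nm,len(xs),xs.mean()+x0,ys.mean()+y0,ys.min()+y0,ys.max()+y0,xs.min()+x0,xs.max()+x0)
for f,z in(("scene0",0),):
    q=dict(np.load(f+".npz"))
    for ang in(189.3,129.3):
      for zz in(121,123,125): print(ang,zz,proj(q,[A[0]+45*np.cos(np.radians(ang)),A[1]+45*np.sin(np.radians(ang)),zz]))
E
```

```text
w1 4109 [116.88558282 137.87957891 138.80082545] [110.57357555 123.58239502 137.17151439]
h 125 307.16 411.384 407 416 300 314
s3 282 [124.74588294 138.34924167 141.06811903] [111.0865183  127.57255868 138.42209945]
L 9 343.22222222222223 220.33333333333334 214 222 342 346
R 2 357.0 220.5 220 221 357 357
scene0 281 [117.76714419 137.72463515 141.12190695] [112.04833442 126.90824685 139.07016655]
L 8 342.875 221.125 220 222 342 344
R 3 356.6666666666667 220.66666666666666 220 221 356 357
189.3 121 [357.78528602 221.63142395]
189.3 123 [357.8252144  221.04018435]
189.3 125 [357.86520642 220.44800231]
129.3 121 [342.92134292 222.55600337]
129.3 123 [342.94956287 221.96279203]
129.3 125 [342.97782802 221.36863075]
```

{"name": "apply_moves", "arguments": {"series": "0 0 0.03 0 1; 0 0 0.037 0 1; -0.04 0 0 0 1; -0.04 0 0 0 1; 0 0 0 0 1"}}

```text
time: 6.48
tool_pos: [463.2, 21.0, 103.7]
tcp_rot: [180.0, -0.0, -170.6]
ft_force: [-0.1, -0.1, -1.2]
finger_gap: 14.0
grip_force: 58.9
```

{"name": "apply_moves", "arguments": {"series": "0 0 0 0 1; -0.02 0 0 0 1; -0.02 0 0 0 1; -0.02 0 0 0 1"}}

```text
time: 6.82
tool_pos: [480.6, 23.3, 105.0]
tcp_rot: [-180.0, 0.0, -170.7]
ft_force: [0.1, 0.2, -1.2]
finger_gap: 14.0
grip_force: 58.9
```

{"name": "apply_moves", "arguments": {"series": "-0.02 0 0 0 1; -0.02 0 0 0 1; -0.02 0 0 0 1; 0 0 0 0 1; 0 0 0 0 1"}}

```text
time: 7.23
tool_pos: [498.3, 26.1, 104.9]
tcp_rot: [180.0, -0.0, -170.7]
ft_force: [-0.7, 0.0, -0.9]
finger_gap: 14.2
grip_force: 58.9
```

```bash
cat >> h.py <<'E'
A=np.array([615.8,46.1])
def pt(a,r,z): return [A[0]+r*np.cos(np.radians(a)),A[1]+r*np.sin(np.radians(a)),z,a]
def arc(a0,a1,r,z0,n):
    plan(pt(a0,r,z0)[:3],a0,[pt(a0+(a1-a0)*i/n,r,z0+(a1-a0)*i/n*4/360)+[1] for i in range(1,n+1)])
E
python3 -c "
from h import *
arc(189.3,133.3,120,105,14)"
```

```text
-0.001 0.028 0 0.035; -0.001 0.028 0 0.035; -0.001 0.028 0 0.035; -0.001 0.028 0.001 0.035; -0.001 0.028 -0 0.035
-0.001 0.027 -0 0.034; -0.001 0.028 0 0.035; -0.001 0.028 0 0.035; -0.001 0.028 0 0.035; -0.001 0.028 0 0.035
-0.001 0.028 0.001 0.035; -0.001 0.028 -0 0.035; -0.001 0.028 -0 0.035; -0.001 0.027 0 0.035; 
end [533.5 133.3 104.4] 133.26 14
```

{"name": "apply_moves", "arguments": {"series": "-0.001 0.028 0 0.035 1; -0.001 0.028 0 0.035 1; -0.001 0.028 0 0.035 1; -0.001 0.028 0.001 0.035 1; -0.001 0.028 0 0.035 1"}}

```text
time: 7.65
tool_pos: [497.9, 67.2, 104.5]
tcp_rot: [-179.9, -0.0, 169.0]
ft_force: [-2.0, -5.7, -0.9]
finger_gap: 14.4
grip_force: 59.4
```

{"name": "apply_moves", "arguments": {"series": "-0.001 0.027 0 0.034 1; -0.001 0.028 0 0.035 1; -0.001 0.028 0 0.035 1; -0.001 0.028 0 0.035 1; -0.001 0.028 0 0.035 1"}}

```text
time: 8.07
tool_pos: [512.0, 106.3, 104.1]
tcp_rot: [-179.9, -0.1, 149.1]
ft_force: [-4.0, -2.6, -0.5]
finger_gap: 14.1
grip_force: 59.4
```

{"name": "apply_moves", "arguments": {"series": "-0.001 0.028 0.001 0.035 1; -0.001 0.028 0 0.035 1; -0.001 0.028 0 0.035 1; -0.001 0.027 0 0.035 1; 0 0 0 0 1"}}

```text
time: 8.48
tool_pos: [533.1, 133.2, 103.8]
tcp_rot: [-179.9, -0.1, 133.1]
ft_force: [-6.7, 0.9, -0.8]
finger_gap: 13.9
grip_force: 59.4
```

```bash
python3 - <<'E'
from h import *
from bench import snapshot,sense
st=sense();print(st["tool_pos"],st["tcp_rot"],st["ft_force"],st["wrist_torque"])
s=snapshot("scene");np.savez("s4.npz",**s)
cv2.imwrite("pics/c4.png",cv2.resize(s["frame"][180:260,310:410],(800,600),interpolation=cv2.INTER_CUBIC))
for a in (193,133): print(proj(s,pt(a,45,122.7)[:3]))
E
```

```text
[533.11011631 133.24373047 103.77594192] [-1.79882063e+02 -1.15490025e-01  1.33076419e+02] [-6.67998535  0.85279342 -0.81860145] [-0.0621199   0.89675758 -0.33365926]
[358.51393262 220.83296533]
[343.88776654 222.22088921]
```

View pics/c4.png

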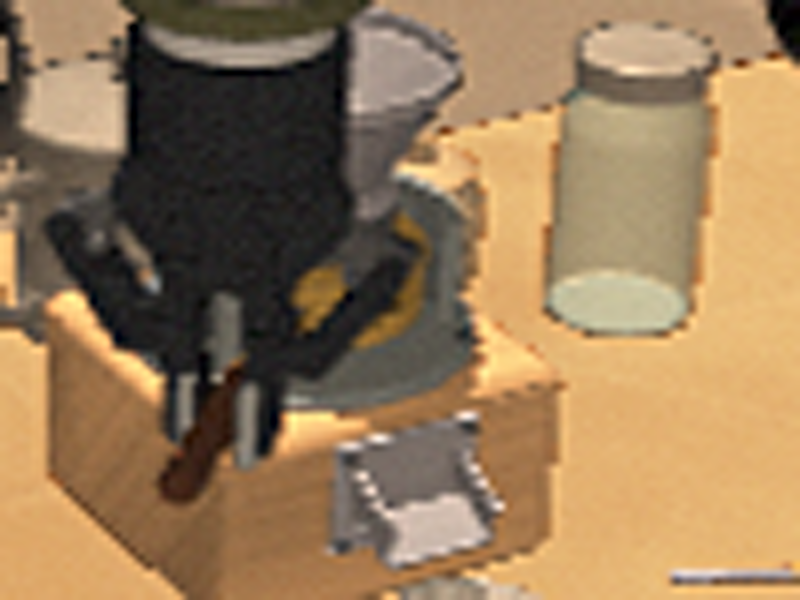

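The picture shows the bar in the collar, turned to the left post side. The arm hides the holes. The force is about 4 N tangential, which is normal. I ease back, draw the bar out and go round to the next hole.

```bash
python3 -c "
from h import *
plan(pt(133.3,120,104.4)[:3],133.3,[pt(135.3,120,104.4)+[1],pt(135.3,150,104.4)+[2],pt(135.3,185,104.4)+[2]]+[pt(135.3+5.8*i,185,104.4)+[1] for i in range(1,11)])"
```

```text
-0 -0.014 -0 -0.017; 0.05 -0 -0 -0; 0.05 -0 -0 -0; 0.058 -0 -0 -0; 0.058 -0 -0 -0
-0.003 -0.062 -0 -0.051; -0.003 -0.063 -0 -0.051; -0.003 -0.062 -0 -0.05; -0.003 -0.062 -0 -0.051; -0.003 -0.063 -0 -0.051
-0.003 -0.062 -0 -0.05; -0.004 -0.062 -0 -0.051; -0.003 -0.063 -0 -0.05; -0.003 -0.062 -0 -0.051; -0.003 -0.062 -0 -0.051

end [435.7   3.6 104.4] 193.35 15
```

{"name": "apply_moves", "arguments": {"series": "0 -0.014 0 -0.017 1; 0 0 0 0 1; 0.03 0 0 0 1"}}

```text
time: 8.78
tool_pos: [525.2, 135.2, 104.6]
tcp_rot: [180.0, 0.1, 135.2]
ft_force: [0.4, -0.9, -1.4]
finger_gap: 14.0
grip_force: 58.9
```

{"name": "apply_moves", "arguments": {"series": "0.04 0 0 0 1; 0.05 0 0 0 1; 0.05 0 0 0 1; 0.046 0 0 0 1; 0 0 0 0 1"}}

```text
time: 9.2
tool_pos: [482.6, 177.9, 104.2]
tcp_rot: [-180.0, -0.1, 135.3]
ft_force: [-0.9, -0.0, -2.3]
finger_gap: 14.2
grip_force: 58.9
```

{"name": "apply_moves", "arguments": {"series": "-0.003 -0.062 0 -0.051 1; -0.003 -0.063 0 -0.051 1; -0.003 -0.062 0 -0.05 1; -0.003 -0.062 0 -0.051 1; -0.003 -0.063 0 -0.051 1"}}

```text
time: 9.62
tool_pos: [437.3, 95.3, 104.4]
tcp_rot: [-180.0, 0.0, 164.7]
ft_force: [0.5, -1.1, -1.4]
finger_gap: 13.8
grip_force: 59.1
```

{"name": "apply_moves", "arguments": {"series": "-0.003 -0.062 0 -0.05 1; -0.004 -0.062 0 -0.051 1; -0.003 -0.063 0 -0.05 1; -0.003 -0.062 0 -0.051 1; -0.003 -0.062 0 -0.051 1"}}

```text
time: 10.03
tool_pos: [435.9, 2.4, 104.6]
tcp_rot: [-180.0, 0.0, -166.4]
ft_force: [-0.2, -0.0, -1.6]
finger_gap: 14.2
grip_force: 59.1
```

{"name": "apply_moves", "arguments": {"series": "0 0 0 0 1; 0 0 0 0 1"}}

```text
time: 10.2
tool_pos: [436.3, 2.6, 104.6]
tcp_rot: [-180.0, 0.0, -166.9]
ft_force: [0.2, -0.2, -1.0]
finger_gap: 14.1
grip_force: 59.1
```

```bash
cat >> h.py <<'E'
def holes(s,z,f=1):
    """hole angles from dark blobs on the collar seen by the scene camera"""
    g=s["frame"].max(2).astype(float);res=[]
    x0,y0=336,214;p=g[y0:228,x0:368]
    m=(p<70).astype(np.uint8);n,l,st,c=cv2.connectedComponentsWithStats(m,connectivity=8)
    E=s["extrinsics"];o=E[:3,3]
    for i in range(1,n):
        ys,xs=np.nonzero(cv2.dilate((l==i).astype(np.uint8),np.ones((3,3))));wt=np.clip(110-p[ys,xs],0,None)
        u,v=(xs*wt).sum()/wt.sum()+x0,(ys*wt).sum()/wt.sum()+y0
        d=E[:3,:3]@np.linalg.solve(s["intrinsics"],[u,v,1])
        a=d[:2]@d[:2];b=2*d[:2]@(o[:2]-A);cc=(o[:2]-A)@(o[:2]-A)-45**2
        if b*b<4*a*cc: continue
        k=(-b-np.sqrt(b*b-4*a*cc))/2/a;P=o+k*d
        print(st[i,4],(u.round(2),v.round(2)),P.round(1),(np.degrees(np.arctan2(P[1]-A[1],P[0]-A[0]))%360).round(1))
E
python3 - <<'E'
from h import *
from bench import snapshot,sense
st=sense();print(st["tool_pos"],st["tcp_rot"],st["ft_force"])
for f in("scene0","s3"): print(f);holes(dict(np.load(f+".npz")),0)
s=snapshot("scene");np.savez("s5.npz",**s);print("now");holes(s,0)
E
```

```text
[436.32567364   2.62176205 104.59439664] [-1.79991173e+02  2.99736927e-02 -1.66873460e+02] [ 0.18424515 -0.16422367 -0.96808411]
scene0
14 (np.float64(348.59), np.float64(214.26)) [577.2  69.2 150.5] 149.1
6 (np.float64(356.96), np.float64(220.46)) [571.   42.4 126.1] 184.7
9 (np.float64(343.13), np.float64(221.16)) [587.   80.6 125.8] 129.9
s3
14 (np.float64(348.63), np.float64(214.26)) [577.1  69.1 150.5] 149.3
6 (np.float64(356.99), np.float64(220.42)) [571.   42.3 126.2] 184.9
10 (np.float64(343.15), np.float64(221.17)) [586.9  80.6 125.8] 129.9
now
14 (np.float64(348.61), np.float64(214.25)) [577.2  69.2 150.5] 149.2
4 (np.float64(358.44), np.float64(220.0)) [571.8  36.5 125.7] 192.3
12 (np.float64(345.38), np.float64(221.77)) [582.   75.8 124.9] 138.6
```

```bash
python3 -c "
from h import *
plan([435.7,3.6,104.2],193.35,[pt(197,180,104.2)+[2],pt(197,147,104.2)+[3],pt(197,120,104.2)+[4]])
arc(197,157,120,104.4,20)"
```

```text
-0.009 -0.019 -0 -0.016; -0.008 -0.02 -0 -0.016; -0.037 -0 -0 0; -0.037 -0 -0 0; -0.036 -0 -0 0
-0.023 -0 -0 0; -0.022 -0 -0 0; -0.023 -0 -0 0; -0.022 -0 -0 0; 
end [500.9  11.1 104.2] 197.02 9
-0 0.014 0 0.017; -0.001 0.014 0 0.018; 0 0.014 0 0.017; -0 0.014 0 0.018; -0 0.014 0 0.017
-0.001 0.014 0 0.018; 0 0.014 0.001 0.017; -0 0.014 -0 0.018; -0 0.014 -0 0.017; -0.001 0.014 -0 0.018
0 0.014 -0 0.017; -0 0.013 -0 0.017; -0 0.014 -0 0.018; -0 0.014 0 0.017; -0.001 0.014 0 0.018
0 0.014 0 0.017; -0 0.014 0 0.018; -0 0.014 0 0.017; -0.001 0.014 0 0.018; 0 0.014 0 0.017

end [505.4  92.9 104.1] 157.01 20
```

{"name": "apply_moves", "arguments": {"series": "-0.009 -0.019 0 -0.016 1; -0.008 -0.02 0 -0.016 1; -0.037 0 0 0 1; -0.037 0 0 0 1; -0.036 0 0 0 1"}}

```text
time: 10.67
tool_pos: [475.9, 3.7, 104.4]
tcp_rot: [180.0, 0.0, -163.1]
ft_force: [0.1, 0.1, -1.7]
finger_gap: 14.2
grip_force: 59.1
```

{"name": "apply_moves", "arguments": {"series": "-0.01 0 0 0 1; -0.013 0 0 0 1; -0.015 0 0 0 1"}}

```text
time: 10.92
tool_pos: [486.1, 6.3, 104.1]
tcp_rot: [180.0, -0.1, -163.0]
ft_force: [0.5, -1.1, -1.9]
finger_gap: 14.0
grip_force: 59.1
```

{"name": "apply_moves", "arguments": {"series": "-0.017 0 0 0 1; -0.017 0 0 0 1; -0.018 0 0 0 1; 0 0 0 0 1; 0 0 0 0 1"}}

```text
time: 11.33
tool_pos: [501.6, 10.5, 104.4]
tcp_rot: [180.0, -0.0, -163.0]
ft_force: [-0.5, -0.0, -1.3]
finger_gap: 14.3
grip_force: 59.1
```

{"name": "apply_moves", "arguments": {"series": "0 0.014 0 0.017 1; -0.001 0.014 0 0.018 1; 0 0.014 0 0.017 1; 0 0.014 0 0.018 1; 0 0.014 0 0.017 1"}}

```text
time: 11.75
tool_pos: [496.9, 29.9, 104.5]
tcp_rot: [-179.9, 0.0, -173.2]
ft_force: [0.6, -5.1, -1.9]
finger_gap: 14.0
grip_force: 59.5
```

{"name": "apply_moves", "arguments": {"series": "-0.001 0.014 0 0.018 1; 0 0.014 0.001 0.017 1; 0 0.014 0 0.018 1; 0 0.014 0 0.017 1; -0.001 0.014 0 0.018 1"}}

```text
time: 12.17
tool_pos: [495.9, 51.0, 103.9]
tcp_rot: [-179.9, -0.1, 176.8]
ft_force: [-2.8, -4.9, -0.9]
finger_gap: 14.0
grip_force: 59.6
```

{"name": "apply_moves", "arguments": {"series": "0 0.014 0 0.017 1; 0 0.013 0 0.017 1; 0 0.014 0 0.018 1; 0 0.014 0 0.017 1; -0.001 0.014 0 0.018 1"}}

```text
time: 12.58
tool_pos: [498.4, 71.6, 103.7]
tcp_rot: [-179.9, -0.1, 166.8]
ft_force: [-4.6, -3.7, -1.2]
finger_gap: 14.0
grip_force: 59.5
```

{"name": "apply_moves", "arguments": {"series": "0 0.014 0 0.017 1; 0 0.014 0 0.018 1; 0 0.014 0 0.017 1; -0.001 0.014 0 0.018 1; 0 0.014 0 0.017 1"}}

```text
time: 13.0
tool_pos: [504.5, 91.7, 103.5]
tcp_rot: [-179.9, -0.1, 156.8]
ft_force: [-3.2, -3.5, -0.9]
finger_gap: 14.1
grip_force: 59.5
```

{"name": "apply_moves", "arguments": {"series": "0 0 0 0 1; 0 0 0 0 1; 0 0 0 0 1"}}

```text
time: 13.25
tool_pos: [504.6, 91.7, 103.5]
tcp_rot: [-179.9, -0.1, 157.0]
ft_force: [-4.1, -2.1, -0.8]
finger_gap: 14.2
grip_force: 59.5
```

{"name": "apply_moves", "arguments": {"series": "0.005 0.007 0 0.009 1; 0 0.007 0 0.009 1; 0 0.007 0 0.009 1; 0 0.007 0 0.009 1; 0 0 0 0 1"}}

```text
time: 13.67
tool_pos: [507.9, 100.0, 104.0]
tcp_rot: [-180.0, 0.0, 152.8]
ft_force: [-0.8, -5.9, -1.3]
finger_gap: 14.1
grip_force: 59.5
```

{"name": "apply_moves", "arguments": {"series": "0 0.007 0 0.009 1; 0 0 0 0 1; 0 0 0 0 1"}}

```text
time: 13.92
tool_pos: [508.8, 101.8, 104.0]
tcp_rot: [-180.0, 0.0, 151.9]
ft_force: [0.3, -5.2, -1.7]
finger_gap: 14.3
grip_force: 59.5
```

{"name": "apply_moves", "arguments": {"series": "0 0.007 0 0.009 1; 0 0 0 0 1"}}

```text
time: 14.08
tool_pos: [509.9, 103.8, 104.1]
tcp_rot: [-180.0, 0.0, 150.8]
ft_force: [-0.7, -4.8, -2.1]
finger_gap: 14.4
grip_force: 59.5
```

{"name": "apply_moves", "arguments": {"series": "0 0.007 0 0.009 1; 0 0 0 0 1"}}

```text
time: 14.25
tool_pos: [510.9, 105.7, 104.1]
tcp_rot: [-180.0, 0.0, 149.8]
ft_force: [-0.1, -5.4, -1.8]
finger_gap: 14.4
grip_force: 59.5
```

{"name": "apply_moves", "arguments": {"series": "0 0.007 0 0.009 1; 0 0 0 0 1"}}

```text
time: 14.42
tool_pos: [511.9, 107.6, 104.1]
tcp_rot: [-180.0, 0.0, 148.7]
ft_force: [-0.4, -5.3, -1.7]
finger_gap: 14.1
grip_force: 59.5
```

{"name": "apply_moves", "arguments": {"series": "0 0.0055 0 0.007 1; 0 0 0 0 1"}}

```text
time: 14.58
tool_pos: [512.8, 109.0, 104.1]
tcp_rot: [-180.0, 0.0, 148.0]
ft_force: [-0.5, -6.4, -2.3]
finger_gap: 14.1
grip_force: 59.4
```

{"name": "apply_moves", "arguments": {"series": "0 0.005 0 0.0065 1; 0 0 0 0 1"}}

```text
time: 14.75
tool_pos: [513.6, 110.3, 104.1]
tcp_rot: [-180.0, 0.0, 147.2]
ft_force: [-0.0, -6.1, -1.9]
finger_gap: 14.1
grip_force: 59.4
```

{"name": "apply_moves", "arguments": {"series": "0 0.0055 0 0.007 1; 0 0 0 0 1"}}

```text
time: 14.92
tool_pos: [514.4, 111.7, 104.1]
tcp_rot: [-180.0, 0.0, 146.4]
ft_force: [-0.4, -6.1, -1.9]
finger_gap: 14.2
grip_force: 59.4
```

{"name": "apply_moves", "arguments": {"series": "0 0.0055 0 0.007 1; 0 0 0 0 1"}}

```text
time: 15.08
tool_pos: [515.3, 113.1, 104.0]
tcp_rot: [-180.0, -0.0, 145.6]
ft_force: [0.3, -5.9, -2.5]
finger_gap: 14.4
grip_force: 59.4
```

{"name": "apply_moves", "arguments": {"series": "0 0.0055 0 0.007 1; 0 0 0 0 1"}}

```text
time: 15.25
tool_pos: [516.3, 114.5, 104.0]
tcp_rot: [-180.0, 0.0, 144.8]
ft_force: [-0.2, -5.0, -2.1]
finger_gap: 14.2
grip_force: 59.4
```

{"name": "apply_moves", "arguments": {"series": "0 0.0055 0 0.007 1; 0 0 0 0 1"}}

```text
time: 15.42
tool_pos: [517.2, 115.8, 104.0]
tcp_rot: [-180.0, -0.0, 144.0]
ft_force: [-0.1, -5.8, -2.4]
finger_gap: 14.2
grip_force: 59.4
```

{"name": "apply_moves", "arguments": {"series": "0 0.0055 0 0.007 1; 0 0 0 0 1"}}

```text
time: 15.58
tool_pos: [518.2, 117.2, 104.0]
tcp_rot: [-180.0, -0.0, 143.2]
ft_force: [-0.3, -6.3, -2.0]
finger_gap: 14.3
grip_force: 59.4
```

{"name": "apply_moves", "arguments": {"series": "0 0.0055 0 0.007 1; 0 0 0 0 1"}}

```text
time: 15.75
tool_pos: [519.1, 118.6, 104.0]
tcp_rot: [-180.0, -0.0, 142.4]
ft_force: [-1.2, -5.0, -2.3]
finger_gap: 14.0
grip_force: 59.4
```

{"name": "apply_moves", "arguments": {"series": "0 0.0055 0 0.007 1; 0 0 0 0 1"}}

```text
time: 15.92
tool_pos: [520.1, 119.9, 104.1]
tcp_rot: [-180.0, -0.0, 141.6]
ft_force: [-0.8, -5.1, -2.0]
finger_gap: 14.1
grip_force: 59.4
```

{"name": "apply_moves", "arguments": {"series": "0 0.0055 0 0.007 1; 0 0 0 0 1"}}

```text
time: 16.08
tool_pos: [521.1, 121.2, 104.0]
tcp_rot: [-180.0, -0.0, 140.8]
ft_force: [0.0, -5.2, -2.2]
finger_gap: 13.9
grip_force: 59.3
```

{"name": "apply_moves", "arguments": {"series": "0 0.0055 0 0.007 1; 0 0 0 0 1"}}

```text
time: 16.25
tool_pos: [522.2, 122.5, 104.0]
tcp_rot: [-180.0, -0.0, 140.0]
ft_force: [-0.3, -4.0, -2.2]
finger_gap: 14.2
grip_force: 59.3
```

{"name": "apply_moves", "arguments": {"series": "0 0.0055 0 0.007 1; 0 0 0 0 1"}}

```text
time: 16.42
tool_pos: [523.2, 123.8, 104.0]
tcp_rot: [-180.0, -0.0, 139.2]
ft_force: [-1.4, -4.4, -2.5]
finger_gap: 14.1
grip_force: 59.3
```

{"name": "apply_moves", "arguments": {"series": "0 0.006 0 0.0075 1; 0 0 0 0 1"}}

```text
time: 16.58
tool_pos: [524.5, 125.2, 104.0]
tcp_rot: [-180.0, -0.0, 138.3]
ft_force: [-0.9, -5.4, -2.1]
finger_gap: 14.0
grip_force: 59.3
```

{"name": "apply_moves", "arguments": {"series": "0 0.006 0 0.0075 1; 0 0 0 0 1"}}

```text
time: 16.75
tool_pos: [525.7, 126.7, 104.0]
tcp_rot: [-180.0, -0.0, 137.4]
ft_force: [-1.8, -4.1, -1.9]
finger_gap: 14.3
grip_force: 59.3
```

{"name": "apply_moves", "arguments": {"series": "0 0.006 0 0.0075 1; 0 0 0 0 1"}}

```text
time: 16.92
tool_pos: [526.7, 127.8, 103.9]
tcp_rot: [-180.0, -0.0, 136.6]
ft_force: [-3.2, -5.0, -1.9]
finger_gap: 14.4
grip_force: 59.4
```

{"name": "apply_moves", "arguments": {"series": "0 0.003 0 0.004 1; 0 0 0 0 1"}}

```text
time: 17.08
tool_pos: [527.2, 128.3, 103.8]
tcp_rot: [-179.9, -0.0, 136.1]
ft_force: [-3.1, -6.4, -1.6]
finger_gap: 14.2
grip_force: 59.4
```

{"name": "apply_moves", "arguments": {"series": "0 0.003 0 0.004 1; 0 0 0 0 1"}}

```text
time: 17.25
tool_pos: [527.7, 128.7, 103.8]
tcp_rot: [-179.9, -0.0, 135.7]
ft_force: [-3.1, -7.2, -1.1]
finger_gap: 14.4
grip_force: 59.4
```

{"name": "apply_moves", "arguments": {"series": "0 0.004 0 0.005 1; 0 0 0 0 1"}}

```text
time: 17.42
tool_pos: [528.4, 129.4, 103.7]
tcp_rot: [-179.9, -0.0, 135.1]
ft_force: [-4.5, -7.4, -1.4]
finger_gap: 14.0
grip_force: 59.4
```

```bash
python3 - <<'E'
from bench import sense
s=sense();print(s["wrist_torque"],s["ft_force"],s["tool_pos"],s["tcp_rot"])
E
```

```text
[-1.11305048  0.62620033 -0.27591802] [-4.49962012 -7.37834892 -1.42312856] [528.35035701 129.40470275 103.69869182] [-1.79884503e+02 -2.67226686e-02  1.35074915e+02]
```

```bash
python3 -c "
from h import *
plan(pt(138,186,104)[:3],138,[pt(138+5.2*i,186,104)+[1] for i in range(1,11)])"
```

```text
-0.003 -0.056 -0 -0.045; -0.002 -0.056 -0 -0.046; -0.003 -0.057 -0 -0.045; -0.002 -0.056 -0 -0.046; -0.003 -0.056 -0 -0.045
-0.002 -0.056 -0 -0.045; -0.003 -0.056 -0 -0.046; -0.002 -0.056 -0 -0.045; -0.003 -0.057 -0 -0.045; -0.002 -0.056 -0 -0.046

end [432.5  13.8 104. ] 190.02 10
```

{"name": "apply_moves", "arguments": {"series": "0 -0.01 0 -0.013 1; 0 -0.01 0 -0.013 1; 0 0 0 0 1"}}

```text
time: 17.67
tool_pos: [524.7, 125.6, 104.1]
tcp_rot: [180.0, -0.0, 138.2]
ft_force: [-1.4, -2.3, -2.5]
finger_gap: 14.1
grip_force: 59.2
```

{"name": "apply_moves", "arguments": {"series": "0.03 0 0 0 1; 0.04 0 0 0 1; 0.05 0 0 0 1; 0.05 0 0 0 1; 0.046 0 0 0 1"}}

```text
time: 18.08
tool_pos: [475.2, 170.8, 104.1]
tcp_rot: [180.0, -0.0, 138.1]
ft_force: [0.1, 0.3, -1.8]
finger_gap: 14.0
grip_force: 59.1
```

{"name": "apply_moves", "arguments": {"series": "-0.003 -0.056 0 -0.045 1; -0.002 -0.056 0 -0.046 1; -0.003 -0.057 0 -0.045 1; -0.002 -0.056 0 -0.046 1; -0.003 -0.056 0 -0.045 1"}}

```text
time: 18.5
tool_pos: [434.9, 96.5, 104.1]
tcp_rot: [180.0, 0.0, 164.4]
ft_force: [0.2, -0.1, -0.5]
finger_gap: 14.3
grip_force: 59.2
```

{"name": "apply_moves", "arguments": {"series": "-0.002 -0.056 0 -0.045 1; -0.003 -0.056 0 -0.046 1; -0.002 -0.056 0 -0.045 1; -0.003 -0.057 0 -0.045 1; -0.002 -0.056 0 -0.046 1"}}

```text
time: 18.92
tool_pos: [431.1, 12.6, 104.2]
tcp_rot: [180.0, 0.0, -169.6]
ft_force: [0.7, 0.3, -1.6]
finger_gap: 14.3
grip_force: 59.2
```

{"name": "apply_moves", "arguments": {"series": "0 0 0 0 1; 0 0 0 0 1"}}

```text
time: 19.08
tool_pos: [431.6, 12.7, 104.3]
tcp_rot: [180.0, 0.0, -170.1]
ft_force: [0.2, 0.0, -1.3]
finger_gap: 14.2
grip_force: 59.2
```

```bash
python3 - <<'E'
from h import *
from bench import snapshot,sense
st=sense();print(st["tool_pos"],st["tcp_rot"])
holes(dict(np.load("s5.npz")),0)
fr=[]
for i in range(4):
    s=snapshot("scene");print("now");holes(s,0);fr.append(s["frame"])
np.savez("s6.npz",**s);np.save("s6f.npy",np.array(fr))
E
```

```text
[431.55323228  12.67952122 104.25427804] [ 1.79979241e+02  4.02502850e-02 -1.70057440e+02]
14 (np.float64(348.61), np.float64(214.25)) [577.2  69.2 150.5] 149.2
4 (np.float64(358.44), np.float64(220.0)) [571.8  36.5 125.7] 192.3
12 (np.float64(345.38), np.float64(221.77)) [582.   75.8 124.9] 138.6
now
14 (np.float64(348.64), np.float64(214.25)) [577.1  69.1 150.5] 149.3
3 (np.float64(359.37), np.float64(219.43)) [572.9  32.5 126.1] 197.6
12 (np.float64(346.63), np.float64(221.94)) [579.7  73.  124.7] 143.3
now
15 (np.float64(348.61), np.float64(214.27)) [577.2  69.2 150.5] 149.2
3 (np.float64(359.36), np.float64(219.45)) [572.9  32.6 126.1] 197.5
13 (np.float64(346.63), np.float64(221.94)) [579.7  73.  124.7] 143.3
now
14 (np.float64(348.66), np.float64(214.26)) [577.1  69.  150.5] 149.4
3 (np.float64(359.4), np.float64(219.43)) [572.9  32.4 126.1] 197.8
12 (np.float64(346.63), np.float64(221.94)) [579.7  73.  124.7] 143.3
now
14 (np.float64(348.65), np.float64(214.26)) [577.1  69.1 150.5] 149.3
3 (np.float64(359.38), np.float64(219.45)) [572.9  32.5 126. ] 197.6
12 (np.float64(346.62), np.float64(221.95)) [579.7  73.  124.7] 143.3
```

```bash
python3 -c "
from h import *
plan([431.6,12.9,104],190.0,[pt(190-4.77*i,187-.4*i,104)+[1] for i in range(1,11)]+[pt(142.3,150,104)+[3],pt(142.3,121,104)+[5]])
arc(142.3,206.5,121,104,16)"
```

```text
-0.004 0.054 -0 0.042; -0.003 0.052 -0 0.041; -0.004 0.051 -0 0.042; -0.003 0.052 -0 0.042; -0.004 0.051 -0 0.041
-0.003 0.051 -0 0.042; -0.004 0.051 -0 0.041; -0.003 0.051 -0 0.042; -0.004 0.051 -0 0.042; -0.003 0.051 -0 0.041
-0.037 -0 -0 0; -0.037 -0 -0 0; -0.036 -0 -0 0; -0.019 -0 -0 0; -0.019 -0 -0 0
-0.02 -0 -0 0; -0.019 -0 -0 0; -0.02 -0 -0 0; 
end [520.2 120.2 104. ] 142.33 18
-0.001 -0.028 -0 -0.035; -0.001 -0.028 -0 -0.035; -0.001 -0.029 -0 -0.035; -0.001 -0.028 -0.001 -0.035; -0.001 -0.028 0 -0.035
-0.001 -0.028 0 -0.035; -0.001 -0.029 -0 -0.035; -0.001 -0.028 -0 -0.035; -0.001 -0.028 -0 -0.035; -0.001 -0.028 -0 -0.035
-0.001 -0.028 -0.001 -0.035; -0.001 -0.029 0 -0.035; -0.001 -0.028 0 -0.035; -0.001 -0.028 -0 -0.035; -0.001 -0.028 -0 -0.035
-0.001 -0.028 -0 -0.035; 
end [507.5  -7.7 104.6] 206.47 16
```

{"name": "apply_moves", "arguments": {"series": "-0.004 0.054 0 0.042 1; -0.003 0.052 0 0.041 1; -0.004 0.051 0 0.042 1; -0.003 0.052 0 0.042 1; -0.004 0.051 0 0.041 1"}}

```text
time: 19.7
tool_pos: [435.8, 91.2, 104.0]
tcp_rot: [180.0, -0.0, 166.0]
ft_force: [-0.0, -1.0, -2.1]
finger_gap: 14.1
grip_force: 59.2
```

{"name": "apply_moves", "arguments": {"series": "-0.003 0.051 0 0.042 1; -0.004 0.051 0 0.041 1; -0.003 0.051 0 0.042 1; -0.004 0.051 0 0.042 1; -0.003 0.051 0 0.041 1"}}

```text
time: 20.12
tool_pos: [470.7, 159.1, 103.9]
tcp_rot: [-180.0, -0.0, 142.2]
ft_force: [0.3, 0.6, -1.7]
finger_gap: 14.3
grip_force: 59.2
```

{"name": "apply_moves", "arguments": {"series": "0 0 0 0 1; -0.037 0 0 0 1; -0.037 0 0 0 1; -0.036 0 0 0 1; -0.01 0 0 0 1"}}

```text
time: 20.53
tool_pos: [501.0, 133.6, 104.3]
tcp_rot: [180.0, 0.1, 142.4]
ft_force: [0.4, 0.6, -1.3]
finger_gap: 14.1
grip_force: 59.3
```

{"name": "apply_moves", "arguments": {"series": "-0.014 0 0 0 1; -0.014 0 0 0 1"}}

```text
time: 20.7
tool_pos: [506.4, 129.5, 104.0]
tcp_rot: [-180.0, -0.0, 142.4]
ft_force: [-0.2, 0.2, -2.0]
finger_gap: 14.1
grip_force: 59.3
```

{"name": "apply_moves", "arguments": {"series": "-0.019 0 0 0 1; -0.02 0 0 0 1; -0.019 0 0 0 1; 0 0 0 0 1; 0 0 0 0 1"}}

```text
time: 21.12
tool_pos: [520.1, 119.5, 104.1]
tcp_rot: [-180.0, -0.0, 142.4]
ft_force: [0.2, 0.6, -2.3]
finger_gap: 14.2
grip_force: 59.3
```

{"name": "apply_moves", "arguments": {"series": "-0.001 -0.028 0 -0.035 1; -0.001 -0.028 0 -0.035 1; -0.001 -0.029 0 -0.035 1; -0.001 -0.028 -0.001 -0.035 1; -0.001 -0.028 0 -0.035 1"}}

```text
time: 21.53
tool_pos: [500.8, 83.5, 104.9]
tcp_rot: [179.9, 0.1, 162.8]
ft_force: [3.0, 6.1, -2.8]
finger_gap: 13.6
grip_force: 60.7
```

{"name": "apply_moves", "arguments": {"series": "-0.001 -0.028 0 -0.035 1; -0.001 -0.029 0 -0.035 1; -0.001 -0.028 0 -0.035 1; -0.001 -0.028 0 -0.035 1; -0.001 -0.028 0 -0.035 1"}}

```text
time: 21.95
tool_pos: [495.1, 41.8, 104.7]
tcp_rot: [179.9, 0.1, -177.2]
ft_force: [1.9, 6.5, -1.5]
finger_gap: 14.0
grip_force: 60.6
```

{"name": "apply_moves", "arguments": {"series": "-0.001 -0.028 -0.001 -0.035 1; -0.001 -0.029 0 -0.035 1; -0.001 -0.028 0 -0.035 1; -0.001 -0.028 0 -0.035 1; 0 0 0 0 1"}}

```text
time: 22.37
tool_pos: [501.3, 7.7, 104.8]
tcp_rot: [179.9, 0.0, -161.2]
ft_force: [0.7, 5.8, -2.0]
finger_gap: 14.2
grip_force: 60.6
```

{"name": "apply_moves", "arguments": {"series": "-0.001 -0.014 0 -0.018 1; 0 -0.014 0 -0.017 1; 0 0 0 0 1; 0 0 0 0 1"}}

```text
time: 22.7
tool_pos: [503.8, 0.7, 104.5]
tcp_rot: [179.9, -0.0, -157.5]
ft_force: [-0.2, 5.5, -0.7]
finger_gap: 14.4
grip_force: 60.5
```

```bash
python3 - <<'E'
from h import *
from bench import snapshot,sense
st=sense();print(st["tool_pos"],st["tcp_rot"])
s=snapshot("scene");holes(s,0)
E
```

```text
[503.81040207   0.67788177 104.51616968] [ 1.79908284e+02 -1.17340719e-02 -1.57505623e+02]
14 (np.float64(348.57), np.float64(214.27)) [577.2  69.3 150.5] 149.0
11 (np.float64(344.84), np.float64(221.75)) [583.1  77.  124.7] 136.6
```

{"name": "apply_moves", "arguments": {"series": "0 -0.0195 0 -0.024 1; 0 -0.0195 0 -0.024 1; 0 0 0 0 1; 0 0 0 0 1"}}

```text
time: 23.08
tool_pos: [508.6, -10.1, 104.5]
tcp_rot: [179.9, 0.0, -152.1]
ft_force: [-0.6, 5.9, -1.3]
finger_gap: 14.3
grip_force: 60.5
```

```bash
python3 - <<'E'
from h import *
from bench import snapshot,sense
st=sense();print(st["tool_pos"],st["tcp_rot"])
s=snapshot("scene");holes(s,0);s=snapshot("scene");holes(s,0)
E
```

```text
[508.62806704 -10.05076745 104.53256098] [ 1.79916519e+02  1.61106698e-04 -1.52050281e+02]
14 (np.float64(348.63), np.float64(214.26)) [577.1  69.1 150.5] 149.2
12 (np.float64(346.31), np.float64(221.88)) [580.3  73.7 124.8] 142.1
14 (np.float64(348.59), np.float64(214.27)) [577.2  69.2 150.5] 149.1
12 (np.float64(346.3), np.float64(221.87)) [580.3  73.7 124.9] 142.1
```

{"name": "apply_moves", "arguments": {"series": "0 -0.0085 0 -0.0105 1; 0 0 0 0 1; 0 0 0 0 1"}}

```text
time: 23.43
tool_pos: [509.7, -12.1, 104.5]
tcp_rot: [179.9, -0.0, -150.8]
ft_force: [-1.1, 5.2, -1.1]
finger_gap: 13.7
grip_force: 60.5
```

```bash
python3 - <<'E'
from h import *
from bench import snapshot,sense
st=sense();print(st["tool_pos"],st["tcp_rot"])
s=snapshot("scene");holes(s,0);s=snapshot("scene");holes(s,0)
E
```

```text
[509.73582033 -12.13251774 104.53938612] [ 1.79913319e+02 -2.07604928e-03 -1.50844327e+02]
14 (np.float64(348.61), np.float64(214.26)) [577.2  69.2 150.5] 149.2
12 (np.float64(346.48), np.float64(221.85)) [580.   73.3 125. ] 142.8
14 (np.float64(348.55), np.float64(214.27)) [577.2  69.3 150.5] 148.9
12 (np.float64(346.47), np.float64(221.85)) [580.   73.4 125. ] 142.7
```

{"name": "apply_moves", "arguments": {"series": "0 0.0175 0 0.0218 1; 0 0.0175 0 0.0218 1; 0 0 0 0 1; 0 0 0 0 1"}}

```text
time: 23.87
tool_pos: [505.1, -4.0, 104.7]
tcp_rot: [-180.0, -0.0, -155.7]
ft_force: [-0.8, -0.3, -2.5]
finger_gap: 14.3
grip_force: 59.3
```

{"name": "apply_moves", "arguments": {"series": "0.03 0 0 0 1; 0.04 0 0 0 1; 0.05 0 0 0 1; 0.05 0 0 0 1; 0.046 0 0 0 1"}}

```text
time: 24.28
tool_pos: [445.0, -31.6, 104.5]
tcp_rot: [-180.0, -0.0, -155.7]
ft_force: [-0.6, 0.3, -0.9]
finger_gap: 13.9
grip_force: 59.3
```

{"name": "apply_moves", "arguments": {"series": "0 0 0 0 1; 0 0 0 0 1"}}

```text
time: 24.45
tool_pos: [445.8, -31.4, 104.8]
tcp_rot: [-180.0, 0.0, -155.8]
ft_force: [0.3, 0.4, -0.0]
finger_gap: 14.0
grip_force: 59.3
```

```bash
python3 - <<'E'
from h import *
from bench import snapshot,sense
st=sense();print(st["tool_pos"],st["tcp_rot"])
s=snapshot("scene");holes(s,0);s=snapshot("scene");holes(s,0)
p=st["tool_pos"];y=st["tcp_rot"][2]%360
plan([p[0],p[1],104.5],y,[(430,100,125,190,0),(430,265,125,182.4,0),(440,281.5,115,182.4,0)])
plan([440,281.5,115],182.4,[(515.3,281.5,75,182.4,3),(515.3,281.5,45,182.4,2)])
E
```

```text
[445.82965588 -31.38732471 104.76574902] [-1.79974171e+02  1.96750318e-02 -1.55771529e+02]
15 (np.float64(348.69), np.float64(214.27)) [577.   69.  150.5] 149.5
2 (np.float64(359.25), np.float64(219.48)) [572.7  33.1 126.2] 196.8
12 (np.float64(346.46), np.float64(221.84)) [580.   73.4 125. ] 142.7
14 (np.float64(348.6), np.float64(214.25)) [577.2  69.2 150.5] 149.1
2 (np.float64(359.24), np.float64(219.46)) [572.7  33.1 126.2] 196.7
12 (np.float64(346.45), np.float64(221.85)) [580.   73.4 125. ] 142.7
-0.033 0.105 -0.017 0.031; -0.026 0.107 -0.017 0.031; -0.02 0.109 -0.017 0.031; -0.013 0.109 -0.017 0.031; -0.019 0.108 -0 0.013
-0.016 0.109 -0 0.013; -0.014 0.109 -0 0.013; -0.01 0.11 -0 0.014; -0.008 0.11 -0 0.013; -0.035 0.053 0.033 0

end [439.9 281.4 115. ] 182.46 10
-0.084 -0.004 0.044 -0; -0.083 -0.003 0.045 -0; -0.084 -0.004 0.044 -0; 0 0 0.05 -0; 0 0 0.05 -0

end [515.4 281.4  45.1] 182.4 5
```

{"name": "apply_moves", "arguments": {"series": "-0.033 0.105 -0.017 0.031 1; -0.026 0.107 -0.017 0.031 1; -0.02 0.109 -0.017 0.031 1; -0.013 0.109 -0.017 0.031 1; -0.019 0.108 0 0.013 1"}}

```text
time: 24.97
tool_pos: [430.7, 135.3, 126.4]
tcp_rot: [180.0, 0.1, -171.6]
ft_force: [0.8, -0.1, -1.1]
finger_gap: 14.2
grip_force: 59.3
```

{"name": "apply_moves", "arguments": {"series": "-0.016 0.109 0 0.013 1; -0.014 0.109 0 0.013 1; -0.01 0.11 0 0.014 1; -0.008 0.11 0 0.013 1; -0.035 0.053 0.033 0 1"}}

```text
time: 25.38
tool_pos: [440.1, 286.8, 117.1]
tcp_rot: [179.8, 0.2, -177.4]
ft_force: [0.2, 0.0, -1.2]
finger_gap: 14.2
grip_force: 59.4
```

{"name": "apply_moves", "arguments": {"series": "-0.084 -0.004 0.044 0 1; -0.083 -0.003 0.045 0 1; -0.084 -0.004 0.03 0 1; 0 0 0 0 1; 0 0 0 0 1"}}

```text
time: 25.8
tool_pos: [515.6, 281.9, 77.8]
tcp_rot: [-180.0, -0.1, -177.5]
ft_force: [-1.5, -0.6, -1.0]
finger_gap: 14.4
grip_force: 59.4
```

```bash
python3 - <<'E'
from h import *
from bench import snapshot,sense
st=sense();print(st["tool_pos"],st["tcp_rot"],st["ft_force"])
w=snapshot("wrist");s=snapshot("scene");t=snapshot("top")
out=np.zeros((600,800,3),np.uint8)
out[:300,:400]=cv2.resize(w["frame"][150:450,120:520],(400,300))
out[:300,400:]=cv2.resize(s["frame"][245:308,256:340],(400,300),interpolation=cv2.INTER_CUBIC)
out[300:,:400]=cv2.resize(t["frame"][195:285,205:325],(400,300),interpolation=cv2.INTER_CUBIC)
cv2.imwrite("pics/c5.png",out)
yaw=np.radians(st["tcp_rot"][2]);b=-np.array([np.cos(yaw),np.sin(yaw),0]);g=st["tool_pos"]+[0,0,18.5]
for q,n in((s,'s'),(t,'t')): print(n,proj(q,g+105*b),proj(q,g-60*b))
E
```

```text
[515.58973118 281.94879273  77.80031177] [-1.79953386e+02 -1.34577973e-01 -1.77507769e+02] [-1.49645631 -0.58881085 -1.02885217]
s [275.03685001 241.55564119] [304.19873071 270.31481636]
t [259.61714666 203.88519033] [263.3305817  276.01591082]
```

View pics/c5.png

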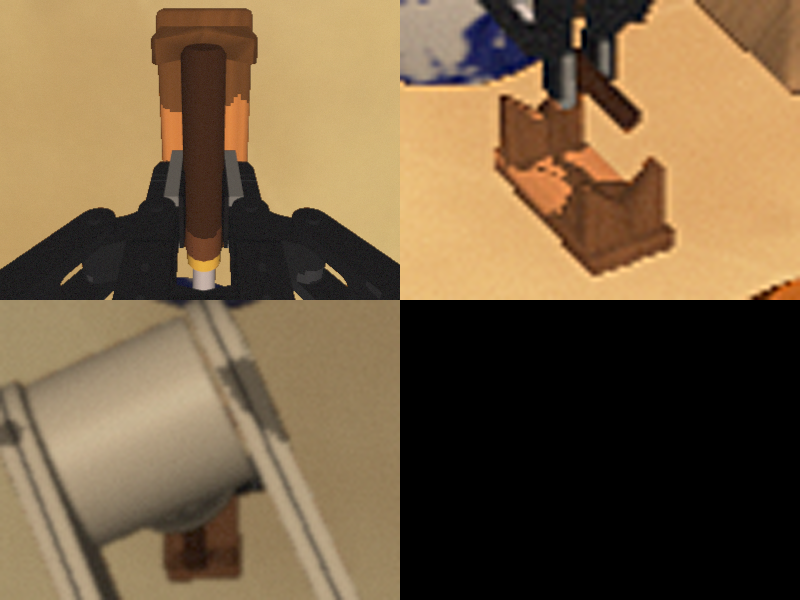

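The bar hangs level over the notches: handle end at scene (304,271) against a predicted (304,270), with the handle centred on the rest in the wrist view. I lower it now.

{"name": "apply_moves", "arguments": {"series": "0 0 0.05 0 1; 0 0 0.05 0 1; 0 0 0.04 0 1; 0 0 0 0 1; 0 0 0 0 1"}}

```text
time: 26.37
tool_pos: [514.4, 281.8, 37.2]
tcp_rot: [-180.0, -0.1, -177.5]
ft_force: [-0.0, 0.3, -0.6]
finger_gap: 14.1
grip_force: 59.3
```

{"name": "apply_moves", "arguments": {"series": "0 0 0.015 0 1; 0 0 0.01 0 1; 0 0 0 0 1; 0 0 0 0 1"}}

```text
time: 26.7
tool_pos: [515.4, 282.0, 30.2]
tcp_rot: [180.0, 0.0, -177.5]
ft_force: [0.3, -0.8, -2.1]
finger_gap: 14.1
grip_force: 59.4
```

{"name": "apply_moves", "arguments": {"series": "0 0 0.006 0 1; 0 0 0.005 0 1; 0 0 0 0 1; 0 0 0 0 1"}}

```text
time: 27.03
tool_pos: [515.6, 282.1, 26.9]
tcp_rot: [180.0, 0.0, -177.5]
ft_force: [0.3, 0.4, -0.7]
finger_gap: 14.0
grip_force: 59.5
```

{"name": "apply_moves", "arguments": {"series": "0 0 0.002 0 1; 0 0 0 0 1; 0 0 0 0 0.6; 0 0 0 0 0.3; 0 0 0 0 -0.2"}}

```text
time: 27.45
tool_pos: [515.1, 281.8, 25.9]
tcp_rot: [-180.0, -0.0, -177.5]
ft_force: [-0.4, 0.2, -0.3]
finger_gap: 40.3
grip_force: 0.0
```

{"name": "apply_moves", "arguments": {"series": "0 0 0 0 -1; 0 0 0 0 -1; 0 0 0 0 -1; 0 0 0 0 -1; 0 0 0 0 -1"}}

```text
time: 27.87
tool_pos: [515.3, 281.9, 26.1]
tcp_rot: [-180.0, -0.0, -177.5]
ft_force: [-0.1, 0.5, 0.2]
finger_gap: 85.2
grip_force: 0.0
```

{"name": "apply_moves", "arguments": {"series": "0 0 -0.03 0 -1; 0 0 -0.08 0 -1; 0.06 0 -0.1 0 -1; 0.1 0 -0.1 0 -1; 0.1 0 -0.08 0 -1"}}

```text
time: 28.28
tool_pos: [438.1, 278.6, 145.4]
tcp_rot: [179.9, 0.1, -177.5]
ft_force: [-0.1, 0.8, 0.6]
finger_gap: 85.2
grip_force: 0.0
```

{"name": "apply_moves", "arguments": {"series": "0.08 0 0 0 -1; 0.06 0 0 0 -1; 0 0 0 0 -1; 0 0 0 0 -1"}}

```text
time: 28.62
tool_pos: [395.7, 277.0, 143.5]
tcp_rot: [180.0, 0.1, -177.4]
ft_force: [1.3, 0.1, 1.2]
finger_gap: 85.7
grip_force: 0.0
```

```bash
python3 - <<'E'
from h import *
from bench import snapshot,sense
st=sense();print(st["tool_pos"],st["ft_force"],st["finger_gap"])
w=snapshot("wrist");s=snapshot("scene");t=snapshot("top");holes(s,0)
out=np.zeros((600,800,3),np.uint8)
out[:300,:400]=cv2.resize(w["frame"],(400,300))
out[:300,400:]=cv2.resize(s["frame"][245:308,256:340],(400,300),interpolation=cv2.INTER_CUBIC)
out[300:,:400]=cv2.resize(t["frame"][195:285,205:325],(400,300),interpolation=cv2.INTER_CUBIC)
out[300:,400:]=cv2.resize(s["frame"][150:330,180:420],(400,300),interpolation=cv2.INTER_CUBIC)
cv2.imwrite("pics/c6.png",out)
E
```

```text
[395.7466923  276.97116044 143.52520386] [1.2738682  0.0961453  1.24948811] 85.72141516826812
14 (np.float64(348.58), np.float64(214.26)) [577.2  69.2 150.5] 149.0
98 (np.float64(341.17), np.float64(222.34)) [591.8  84.2 120.4] 122.2
2 (np.float64(359.28), np.float64(219.43)) [572.8  33.  126.3] 197.0
```

View pics/c6.png

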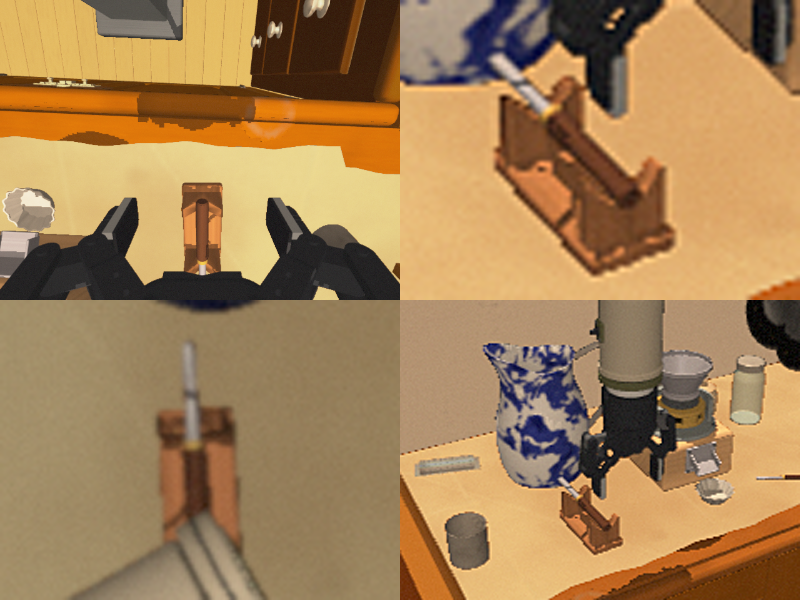

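The bar lies seated in both notches, with its tip at crop (495,65) and handle end at (630,190). The dish, jar and measure are where they were, the collar hole is still at its reference angle, and the robot is clear.

```bash
python3 -c "
from bench import hand_in
print(hand_in())"
```

```text
the job is handed in; nothing more can be done
None
```

The job is handed in: I wound the collar down until I felt the stones meet (force at the grip rose from about 4.5 N to at most 8.4 N, below the 14 N limit), turned it back up one hole to within about 1° by camera, and laid the bar back on its rest.

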